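Wipe the die-cut slugs from under a press guard

TASK

Take the wooden scraper block by its slanting handle and reach in under the clear guard of the small die-cutting bed: with the sole pressed down on the bed (more than its own weight, but gently), feel its nose up against the steel back stop, then wipe all four cardboard slugs along the bed and off its end into the grey waste tray. Then stand the scraper back upright on its black rubber mat, lined up with it either way round. Move the slugs with the scraper, not with the fingers, do not bump the guard, and leave the other things on the bench where they are.

Things in the scene. Friction and masses are not known exactly. Their poses are not given: they have to be found in the camera images.
- scraper: Loose wooden scraper, about 0.22 kg (varies): block 150 (x) x 36 (y) x 40 (z) mm, flat rubber sole. Origin: centre of the sole; x along the block to its nose (x = +75 mm), z up. A straight handle, 24 mm wide in y and 26 deep, rises from the block's top at x = -45 mm, slanting 35 degrees from vertical towards -x; its end is about 92 mm above the sole at x = -82 mm. Starts standing on the mat.
- scraper_grip (a point): Point on the handle's axis to grip it, at (-66, 0, 68) mm in the scraper's frame; close the fingers along the scraper's y (24 mm). Axes are the scraper's.
- scraper_nose (a point): Lower edge of the scraper's nose, at (75, 0, 0) mm in its frame.
- bed: Fixed die-cutting bed, grey base with a flat aluminium top, 200 (x) x 380 (y) x 60 (z) mm. Origin: centre of its underside on the table; the wiping surface is 60 mm above it. x points to the back, away from the robot; y along the bed; ends at y = -190 and +190 mm. The tray stands against one end, the pile of blanks against the other.
- stop: Fixed steel back stop on the bed, a bar 12 (x) x 380 (y) x 22 (z) mm along the bed's length. Origin at its lower front edge, middle of its length: its front face is the plane x = 0 of this frame, 85 to 91 mm behind the bed's centre.
- guard: Fixed guard over the bed, same frame as the bed. Upright 5 mm front pane, front face at x = -35.5 mm, from 145 to 250 mm above the table, 400 mm long in y; roof of four 6 mm bars along y at 250 mm; 20 mm posts at x = 125, y = -205 and 205 mm. Open below the pane. An upright gripper hits the pane before the nose meets the stop: lean it 30 to 40 degrees, fingers pointing down and to the back.
- tray: Fixed grey open waste tray, 180 (x) x 160 (y) x 45 mm high, walls 4 mm, standing against one end of the bed (either end), its axes parallel to the bed's. Origin at the centre of its underside.
- blanks: Fixed pile of carton blanks 170 x 145 x 80 mm high at the bed's other end. Origin at the centre of its underside.
- mat: Fixed black rubber mat 160 (x) x 80 (y) x 4 mm on the table, the scraper's place. Origin at the centre of its underside; the scraper stands along its x.
- chip0: One of four loose kraft cardboard hand-hole slugs, a flat pill shape 60 (x) x 26 (y) x 6 mm, 14 g, starting flat on the bed under or near the guard. Origin at the centre of its underside.
- chip1: One of four loose kraft cardboard hand-hole slugs, a flat pill shape 60 (x) x 26 (y) x 6 mm, 14 g, starting flat on the bed under or near the guard. Origin at the centre of its underside.
- chip2: One of four loose kraft cardboard hand-hole slugs, a flat pill shape 60 (x) x 26 (y) x 6 mm, 14 g, starting flat on the bed under or near the guard. Origin at the centre of its underside.
- chip3: One of four loose kraft cardboard hand-hole slugs, a flat pill shape 60 (x) x 26 (y) x 6 mm, 14 g, starting flat on the bed under or near the guard. Origin at the centre of its underside.
- tape: Loose roll of brown tape lying flat, 100 mm diameter, 48 mm high: a bystander, leave it alone; origin at the centre of its underside
- carton: Small closed carton 120 x 90 x 70 mm: a bystander, leave it alone; origin at the centre of its underside
- cup: Blue cup, 80 mm rim, 95 mm high: a bystander, leave it alone; origin at the centre of its underside
- brush: Bench brush 160 x 50 x 32 mm: a bystander, leave it alone; origin at the centre of its underside
There are look-alikes about, which are no part of the job. There is more than one size of the scraper; the one meant has the size given above.

How it is judged:
On the way, in this order (a step that is already met when the one before it is completed fails the run):
1. the scraper is pressed down on the bed with more than 4 N while its nose pushes on the back stop with more than 1 N (contact force between scraper and bed above 4 N and contact force between scraper and stop above 1 N), for 0.1 s.
2. all four slugs are in the tray (x of chip0 in the frame of tray between -0.09 and 0.09 m and y of chip0 in the frame of tray between -0.08 and 0.08 m and z of each of chip0, chip1, chip2, chip3 in the frame of tray below 0.045 m and x of chip1 in the frame of tray between -0.09 and 0.09 m and y of chip1 in the frame of tray between -0.08 and 0.08 m and x of chip2 in the frame of tray between -0.09 and 0.09 m and y of chip2 in the frame of tray between -0.08 and 0.08 m and x of chip3 in the frame of tray between -0.09 and 0.09 m and y of chip3 in the frame of tray between -0.08 and 0.08 m), for 0.2 s.
At the end, for the whole second after the job is handed in: All four slugs lie in the tray (their origins inside its outline and below its 45 mm rim), and the scraper stands released and still on its sole on the mat: within 30 mm of the mat's centre, within 0.3 rad of the mat's long axis (either way round), upright within 0.1 rad (all of step 2 and horizontal distance between scraper and mat below 0.03 m and angle between scraper's own z axis and vertical below 0.1 rad and angle between the x axis of scraper and the x axis of mat, either way round below 0.3 rad and z of scraper in the frame of mat below 0.01 m and linear speed of scraper below 0.02 m/s); the robot touches nothing.
It fails at once if a slug is touched by the fingers (contact force between the fingers and chip0 above 0.5 N or contact force between the fingers and chip1 above 0.5 N or contact force between the fingers and chip2 above 0.5 N or contact force between the fingers and chip3 above 0.5 N).
It fails at once if the scraper is pressed on the bed or the stop with more than 40 N (contact force between scraper and bed above 40 N or contact force between scraper and stop above 40 N).
It fails at once if the guard is bumped with more than 10 N (contact force between anything else and guard above 10 N).
It fails at once if a bystander is moved more than 40 mm (distance of any of tape, carton, cup, brush from where it was at the start of the episode above 0.04 m).
It also fails if it takes over 72 s, if anything falls off the work surface, if the arm or the gripper's body presses on something with over 40 N, if the wrist force passes 120 N, or if a joint passes its speed limit or range.

ROBOT

A 7-joint arm with a two-finger parallel gripper is mounted at the origin on the work surface. World frame = base frame: x ahead of the robot, y to its left, z up, the work surface at z = 0. Lengths are in m, angles in rad, forces in N, time in s.
With the tool pointing down it reaches from about 0.35 to 0.9 m from the base axis. Payload 19.9 kg.
Tool frame: the origin (TCP) lies between the finger pads; the fingertips stand 19 mm ahead of it and the grasp point (between the pads) is the TCP; z points along the fingers, y is the line along which they close (so a half turn about z gives the same grasp; the last joint's range is limited). The gripper opens to 94 mm and grips with 3 to 60 N. Pads are 16 mm wide; open, the fingers measure 119 mm over their backs; the gripper's body (75 mm by 177 mm) begins 78 mm behind the grasp point.
Start: joints at [-1.379, 0.417, -0.01, 1.614, 0.005, 1.111, -0.053], TCP at [0.144, 0.608, 0.224] pointing down, gripper open.
Joint ranges: [-2.81, 2.81], [-0.39, 2.02], [-1.27, 1.25], [0.06, 2.57], [-1.19, 4.33], [0.19, 2], [-2.82, 2.82]. Speed limits (rad/s): [1.89, 1.89, 2.39, 2.39, 3.01, 3.01, 3.01].

INTERFACE

Orientations are given as a 3x3 rotation matrix whose columns are the frame's x, y, z axes.
In Python, from rig import robot gives the robot as it stands. Calls block until the motion is done:
- robot.move_ptp(position, orientation): joint-space move of the TCP to a pose.
- robot.move_linear(position, velocity=0.15, frame=None, threshold=None): straight line of the TCP; frame=None keeps the orientation; velocity is the mean speed in m/s. With threshold (N) it stops when the force on the tool has changed by that much, and returns True; else False.
- robot.goto_joints(angles): joint-space move.
- robot.gripper_to(opening): finger opening in m; the grip force is fixed at half the most; returns when the fingers have stopped.
- robot.pause(seconds).
- robot.ik(position, orientation): joint angles nearest the present ones, or None.
- robot.get_state(): the state.
- robot.grab_frame(name): name is "scene" or "top" or "wrist"; returns the picture (480x640x3 uint8, red, green, blue); there is no depth.
- robot.camera_info(name): a dict with "fx", "fy", "cx", "cy" (pixels), "rvec" (rotation vector, rad) and "tvec" (3), from world to camera coordinates, as OpenCV has them. Camera axes: x right, y down, z forward; pixel columns grow to the right and rows downward; lengths in m; the calibration is good to about 2 mm. A picture is of the moment at which its call begins: read the wrist's pose just before it. camera_info takes no time and is no camera call; for the wrist camera it gives the pose at the moment of the call.
A pose or a line that the arm cannot do raises robot.PlanningError and nothing moves.
- robot.sign_off(): hands the job in; it is judged then, once.
The state is a dict: "time": time; "qpos": joint angles; "joint_vel": joint speeds; "effort": joint torques, N m; "ee_pos": TCP position; "tool_rot": TCP orientation; "force": force on the tool from outside, world axes, zero at the start; "moment": the same for the moment, N m; "opening": finger opening in m; "grasp_force": force on a finger pad.
Only numpy, scipy, OpenCV 4.12 (cv2) and the standard library are available. Lean on these libraries where they do the work, as an engineer would, in place of code of your own. Each camera call takes 0.05 s, during which the arm holds its last target. There are 200 camera calls.

## Working session

There is one attempt and no reset: what is moved stays moved. The work goes in short steps, each a Python script; the robot and the scene stay as the last script left them, time stands still between calls to the robot, and variables do not carry over. Pictures are saved under pics/ and viewed, at most 10 in all, crops included, and the job is handed in when it is done.

```bash
mkdir -p pics; ls; python3 - <<'E'
from rig import robot
import cv2
for n in ("scene","top"):
    im=robot.grab_frame(n); cv2.imwrite(f"pics/{n}0.png",im[:,:,::-1]); print(n,robot.camera_info(n))
s=robot.get_state(); print(s["time"],s["force"],s["tool_rot"])
E
```

```text
pics
scene {'fx': 471.90985998918745, 'fy': 471.90985998918745, 'cx': 323.76923857833935, 'cy': 240.45769259377238, 'rvec': array([ 2.3193553 ,  0.73342912, -0.25393312]), 'tvec': array([-0.41363325, -0.14265195,  1.17121658])}
top {'fx': 543.9149249865793, 'fy': 543.9149249865793, 'cx': 331.44935097269973, 'cy': 242.6603253840832, 'rvec': array([ 2.16587405, -2.16920537,  0.12495249]), 'tvec': array([0.05842197, 0.47752052, 1.22858024])}
0.1 [ 0.21409015 -1.01241819 -1.01200939] [[-9.73032960e-01  2.30666062e-01 -1.64036196e-04]
 [ 2.30666102e-01  9.73032345e-01 -1.09736178e-03]
 [-9.35115962e-05 -1.10560677e-03 -9.99999384e-01]]
```

View pics/top0.png

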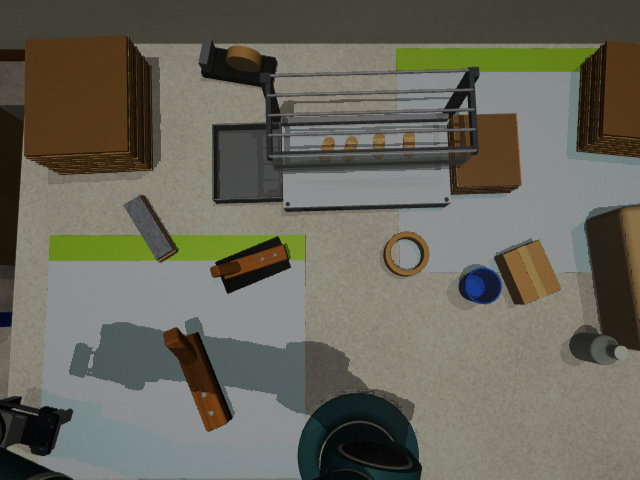

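View pics/scene0.png

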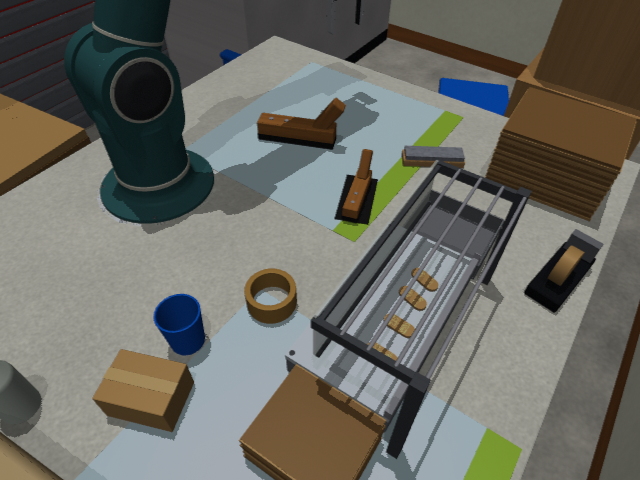

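The top view shows the scraper on its black mat around (251,265). Its handle end is near (213,271) and its nose points right. The tray is on the left (+y) end of the bed at about (247,163), and the four slugs are at (328..409,145). The larger look-alike scraper is at (198,380). I'll enlarge both areas to measure them.

```bash
python3 - <<'E'
import cv2
im=cv2.imread("pics/top0.png")
cv2.imwrite("pics/c1.png",cv2.resize(im[225:305,200:300],None,fx=7,fy=7,interpolation=cv2.INTER_CUBIC))
cv2.imwrite("pics/c2.png",cv2.resize(im[60:220,205:465],None,fx=3,fy=3,interpolation=cv2.INTER_CUBIC))
E
cat > h.py <<'E'
import numpy as np, cv2
from rig import robot
def ray(name,px,z):
    c=robot.camera_info(name); R=cv2.Rodrigues(c["rvec"])[0]; t=c["tvec"]
    o=-R.T@t
    d=R.T@np.array([(px[0]-c["cx"])/c["fx"],(px[1]-c["cy"])/c["fy"],1])
    return o+d*(z-o[2])/d[2]
def proj(name,P):
    c=robot.camera_info(name); R=cv2.Rodrigues(c["rvec"])[0]
    p=np.atleast_2d(P)@R.T+c["tvec"]
    return np.c_[p[:,0]/p[:,2]*c["fx"]+c["cx"],p[:,1]/p[:,2]*c["fy"]+c["cy"]]
E
```

```text
(no output)
```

View pics/c1.png

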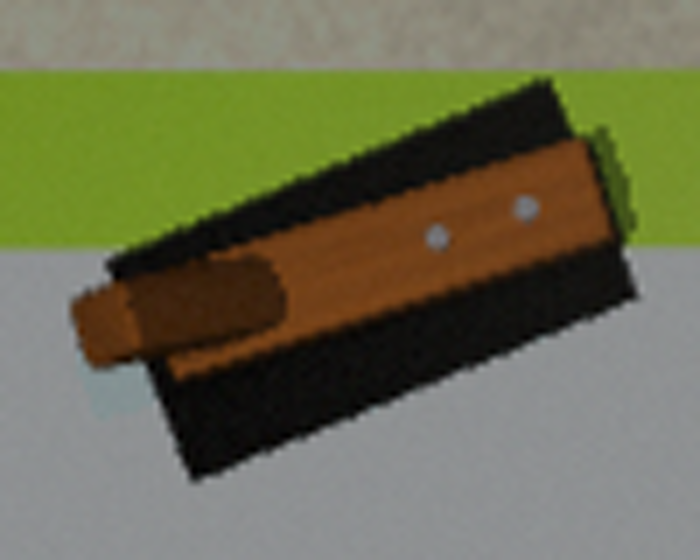

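View pics/c2.png

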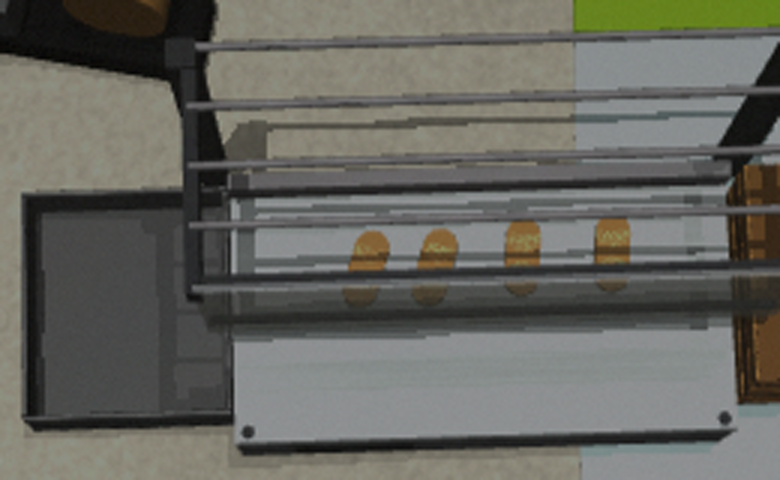

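```bash
python3 - <<'E'
from h import *
np.set_printoptions(precision=4,suppress=True)
a=lambda p:(200+(p[0]+.5)/7-.5,225+(p[1]+.5)/7-.5)
b=lambda p:(205+(p[0]+.5)/3-.5,60+(p[1]+.5)/3-.5)
M=np.array([ray("top",a(p),.004) for p in [(548,78),(107,263),(193,482),(637,295)]])
print("mat",M[:,:2],M.mean(0),"sides",np.linalg.norm(M-np.roll(M,-1,0),axis=1))
d=(M[0]+M[3]-M[1]-M[2])/2; print("yaw",np.arctan2(d[1],d[0]))
S=np.array([ray("top",a(p),.044) for p in [(585,140),(617,238),(180,375)]])
print("scr",S[:,:2],np.linalg.norm(S[0]-S[1]),np.linalg.norm(S[1]-S[2]))
d=S[1]-S[2];n=d/np.linalg.norm(d);c=(S[0]+S[1])/2-.075*n; print("yaw",np.arctan2(d[1],d[0]),"c",c)
B=np.array([ray("top",b(p),.06) for p in [(237,443),(735,431),(232,192),(728,183)]])
print("bed FL FR, stop L R",B[:,:2],np.linalg.norm(B[0]-B[1]))
C=np.array([ray("top",b(p),.063) for p in [(367,268),(436,266),(522,257),(612,255)]]);print("chips",C[:,:2])
T=np.array([ray("top",b(p),.045) for p in [(23,195),(27,422)]]);print("tray",T[:,:2])
print(np.array([ray("top",(405,254),.048)]))
E
```

```text
mat [[0.4966 0.1835]
 [0.4346 0.33  ]
 [0.3618 0.2999]
 [0.4236 0.1531]] [0.4292 0.2416 0.004 ] sides [0.1591 0.0788 0.1593 0.079 ]
yaw -1.1711389637427723
scr [[0.4714 0.1675]
 [0.4395 0.1569]
 [0.3954 0.2973]] 0.03362138789463656 0.1471553258031238
yaw -1.2667194327992273 c [0.433  0.2338 0.044 ]
bed FL FR, stop L R [[ 0.5543  0.1657]
 [ 0.5631 -0.21  ]
 [ 0.7491  0.171 ]
 [ 0.7563 -0.2096]] 0.3757847417558905
chips [[ 0.6885  0.0677]
 [ 0.6901  0.0152]
 [ 0.6971 -0.0504]
 [ 0.6986 -0.119 ]]
tray [[0.7518 0.3342]
 [0.5733 0.3272]]
[[ 0.4492 -0.1086  0.048 ]]
```

```bash
cat >> h.py <<'E'
def Rz(a): return np.array([[np.cos(a),-np.sin(a),0],[np.sin(a),np.cos(a),0],[0,0,1.]])
L=np.radians(35); GRIP=np.array([-.066,0,.068])
def tool(c,yaw,s):
    """scraper origin c, yaw -> TCP pos, rot; s=+-1 finger-axis sign"""
    R=Rz(yaw); z=R@[np.sin(L),0,-np.cos(L)]; y=s*R[:,1]
    return np.array(c)+R@GRIP, np.c_[np.cross(y,z),y,z]
BY=.021; C0=np.array([.4338,.2332,.004]); Y0=-1.26
E
python3 - <<'E'
from h import *
np.set_printoptions(precision=3,suppress=True)
R=Rz(Y0)
for P in ([-.082,0,.092],[.075,.018,.04],[.075,-.018,.04]): print(((proj("top",C0+R@P)-[200,225]+.5)*7-.5))
bd=Rz(BY)
for s in (1,-1):
    for nm,c,y,up in [("grasp",C0,Y0,0),("lift",C0,Y0,.15),("hov",[.46,-.17,.09],BY,0),("start",[.675,-.17,.06],BY,0),("end",[.67,.17,.06],BY,0),("endback",[.45,.17,.1],BY,0)]:
        p,Q=tool(c,y,s); print(s,nm,p,robot.ik(p+[0,0,up],Q))
E
```

```text
[[103.911 324.499]]
[[585.769 132.428]]
[[618.972 237.683]]
1 grasp [0.414 0.296 0.072] [-1.296  0.671  0.431  1.85   0.271  1.042 -0.773]
1 lift [0.414 0.296 0.072] [-1.325  0.449  0.461  1.775  0.324  1.316 -0.699]
1 hov [ 0.394 -0.171  0.158] None
1 start [ 0.609 -0.171  0.128] [ 1.083  0.527 -0.917  2.106  1.122  0.215  0.902]
1 end [0.604 0.169 0.128] [-0.592  0.351  0.178  2.154  1.167  0.192  0.04 ]
1 endback [0.384 0.169 0.168] [-1.091 -0.089  0.284  2.539  1.131  0.491 -0.187]
-1 grasp [0.414 0.296 0.072] [-0.823  0.634 -0.19   1.833  0.619  1.194  2.068]
-1 lift [0.414 0.296 0.072] [-0.788  0.427 -0.232  1.756  0.551  1.433  2.224]
-1 hov [ 0.394 -0.171  0.158] [-0.467 -0.094  1.033  2.535 -1.081  0.287  0.031]
-1 start [ 0.609 -0.171  0.128] [ 1.083  0.527 -0.917  2.106  1.122  0.215 -2.24 ]
-1 end [0.604 0.169 0.128] None
-1 endback [0.384 0.169 0.168] None
```

```bash
sed -i 's/radians(35)/radians(29)/' h.py; python3 - <<'E'
from h import *
np.set_printoptions(precision=2,suppress=True)
for s in (1,-1):
    for nm,c,y in [("grasp",C0,Y0),("lift",C0+[0,0,.15],Y0),("hovhi",[.53,-.17,.2],BY),("hov",[.53,-.17,.08],BY),("start",[.675,-.17,.06],BY),("mid",[.675,0,.06],BY),("end",[.67,.17,.06],BY),("endback",[.53,.17,.1],BY),("endhi",[.53,.17,.2],BY)]:
        p,Q=tool(c,y,s); print(s,nm,p,robot.ik(p,Q))
E
```

```text
1 grasp [0.41 0.3  0.07] [-1.26  0.62  0.43  1.89  0.22  0.97 -0.71]
1 lift [0.41 0.3  0.22] [-1.29  0.4   0.46  1.8   0.27  1.26 -0.65]
1 hovhi [ 0.46 -0.17  0.27] [-0.69 -0.26  0.99  2.23  0.09  0.57  1.87]
1 hov [ 0.46 -0.17  0.15] [ 1.1   0.17 -0.71  2.32 -0.41  0.25  2.39]
1 start [ 0.61 -0.17  0.13] [ 0.25  0.37  0.07  2.06 -0.67  0.29  2.5 ]
1 mid [ 0.61 -0.    0.13] [-0.34  0.33  0.33  2.14 -0.46  0.2   1.97]
1 end [0.6  0.17 0.13] [-0.65  0.36  0.27  2.09  0.38  0.25  0.83]
1 endback [0.46 0.17 0.17] [-0.95  0.06  0.39  2.34  0.67  0.37  0.44]
1 endhi [0.46 0.17 0.27] [-1.03 -0.13  0.42  2.23  0.54  0.66  0.62]
-1 grasp [0.41 0.3  0.07] [-0.78  0.59 -0.19  1.87  0.57  1.1   2.13]
-1 lift [0.41 0.3  0.22] [-0.76  0.38 -0.22  1.78  0.49  1.35  2.29]
-1 hovhi [ 0.46 -0.17  0.27] [-0.86 -0.36  1.09  2.24  0.31  0.6  -1.48]
-1 hov [ 0.46 -0.17  0.15] [-0.41  0.16  0.9   2.36 -1.06  0.41 -0.16]
-1 start [ 0.61 -0.17  0.13] [-0.23  0.43  0.64  2.08 -1.14  0.45 -0.25]
-1 mid [ 0.61 -0.    0.13] [-0.32  0.33  0.31  2.14 -0.43  0.19 -1.21]
-1 end [0.6  0.17 0.13] [-0.97  0.43  0.67  2.1  -0.33  0.24 -1.65]
-1 endback [0.46 0.17 0.17] [-0.6   0.07  0.02  2.33  0.72  0.39 -2.75]
-1 endhi [0.46 0.17 0.27] [-0.65 -0.1   0.07  2.22  0.46  0.63 -2.45]
```

```bash
sed -i 's/radians(29)/radians(27)/' h.py; python3 - <<'E'
from h import *
np.set_printoptions(precision=3,suppress=True)
p,Q=tool(C0,Y0,-1)
robot.move_ptp(p-.1*Q[:,2],Q)
robot.move_linear(p,velocity=.12)
robot.gripper_to(.0)
s=robot.get_state(); print(s["time"],s["opening"],s["grasp_force"],s["ee_pos"],p,s["force"],s["qpos"])
robot.move_linear(p+[0,0,.12],velocity=.12)
s=robot.get_state(); print(s["time"],s["opening"],s["force"],s["moment"],s["qpos"])
im=robot.grab_frame("top"); cv2.imwrite("pics/t1.png",cv2.resize(im[180:340,150:350,::-1],None,fx=4,fy=3.75))
im=robot.grab_frame("scene"); cv2.imwrite("pics/s1.png",cv2.resize(im[60:260,220:470,::-1],None,fx=3,fy=3))
for nm,c in [("hovhi",[.53,-.17,.2]),("hov",[.53,-.17,.08]),("start",[.675,-.17,.06])]:
    pp,Q=tool(c,BY,-1); print(nm,robot.ik(pp,Q))
E
```

```text
4.175 0.023922089863728756 29.993841648101807 [0.414 0.296 0.072] [0.414 0.296 0.072] [-0.058 -0.399 -1.246] [-0.764  0.571 -0.195  1.88   0.553  1.071  2.148]
5.325 0.02352728000606357 [-0.648  0.075 -2.695] [0.888 0.38  0.025] [-0.739  0.401 -0.222  1.815  0.479  1.275  2.274]
hovhi [ 1.661 -0.117 -1.152  2.16  -0.543  0.678 -0.692]
hov [-0.578  0.222  1.098  2.342 -1.045  0.481 -0.183]
start [-0.286  0.459  0.714  2.054 -1.089  0.501 -0.319]
```

View pics/s1.png

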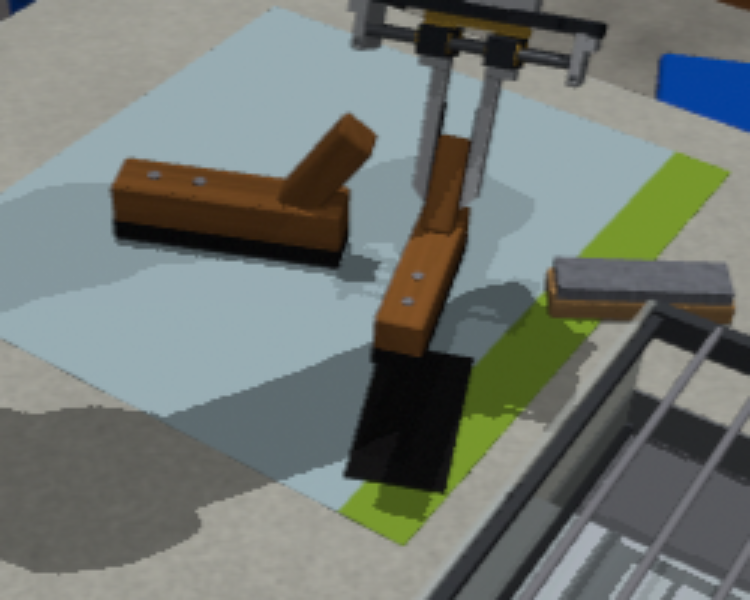

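The scraper is lifted in the fingers. The lower edge of its nose is at about (397,358) in the crop, so I'll compare that with the no-slip prediction and then carry on.

```bash
python3 - <<'E'
from h import *
np.set_printoptions(precision=3,suppress=True)
R=Rz(Y0); c=C0+[0,0,.12]
for P in ([.075,.018,0],[.075,-.018,0],[.075,.018,.04],[.075,-.018,.04],[-.082,0,.092]): print((proj("scene",c+R@P)-[220,60]+.5)*3-.5)
pp,Q=tool([.53,-.17,.2],BY,-1)
try: robot.move_linear(pp,velocity=.2,frame=Q)
except robot.PlanningError as e:
    print("lin fail",e)
s=robot.get_state(); print(s["time"],s["opening"],s["ee_pos"],s["qpos"],s["force"])
E
```

```text
[[416.461 372.009]]
[[367.216 361.475]]
[[420.75  327.931]]
[[369.962 317.366]]
[[454.222 134.865]]
lin fail the arm cannot follow that straight line within its joint ranges
5.425 0.023550581089754937 [0.413 0.296 0.191] [-0.739  0.401 -0.222  1.815  0.479  1.275  2.274] [-1.275  0.792 -3.241]
```

```bash
cat > fk.py <<'E'
import numpy as np, os
from scipy.spatial.transform import Rotation as Ro
from scipy.optimize import least_squares
def fk(th,q):
    # th: per joint axis(3)+point(3), then home rotvec(3)+pos(3)
    R=np.eye(3); p=np.zeros(3)
    for i in range(7):
        w=th[6*i:6*i+3]; o=th[6*i+3:6*i+6]; w=w/np.linalg.norm(w)
        A=Ro.from_rotvec(w*q[i]).as_matrix()
        p=p+R@(o-A@o); R=R@A
    return R@Ro.from_rotvec(th[42:45]).as_matrix(), p+R@th[45:48]
E
cat > fit.py <<'E'
from h import *; from fk import *
rng=np.random.default_rng(0); D=[]
s=robot.get_state(); D.append((s["qpos"],s["tool_rot"],s["ee_pos"]))
while len(D)<70:
    p=np.array([rng.uniform(.35,.7),rng.uniform(-.35,.35),rng.uniform(.1,.5)])
    Q=Rz(rng.uniform(-3.1,3.1))@Ro.from_rotvec([rng.uniform(-.7,.7),np.pi+rng.uniform(-.7,.7),0]).as_matrix()
    q=robot.ik(p,Q)
    if q is not None: D.append((np.array(q),Q,p))
def res(th): 
    r=[]
    for q,Q,p in D:
        A,x=fk(th,q); r+=[*(x-p),*(.3*(A-Q).ravel())]
    return np.array(r)
best=None
for s3 in (1,-1):
  for s5 in (1,-1):
    for s7 in (1,-1):
      ax=[[0,0,-1],[0,1,0],[0,0,s3],[0,1,0],[0,0,s5],[0,1,0],[0,0,s7]]
      h=[0,.36,.36,.78,.78,1.18,1.18]
      for y in (0,np.pi/2,np.pi,-np.pi/2):
        th=np.concatenate([np.r_[a,0,0,z] for a,z in zip(ax,h)]+[[0,0,y],[0,0,1.45]]).astype(float)
        c=(res(th)**2).sum()
        if best is None or c<best[0]: best=(c,th)
print(best[0])
f=least_squares(res,best[1],method="trf",loss="linear",max_nfev=100)
e=np.abs(f.fun); print(f.cost,e.max(),np.sort(e)[-20:]); np.save("th.npy",f.x); print(np.round(f.x.reshape(8,6),3))
E
python3 fit.py
```

```text
0.9219969519701807
4.410006506165557e-21 5.23130427865226e-11 [7.74155740e-12 7.86681831e-12 8.37507841e-12 8.48844953e-12
 8.64763816e-12 8.69979089e-12 9.33858546e-12 9.42848577e-12
 9.47453227e-12 9.89047733e-12 1.07626741e-11 1.15372156e-11
 1.17880206e-11 1.22862831e-11 1.23267938e-11 1.34445309e-11
 1.72546428e-11 1.99399941e-11 3.81347731e-11 5.23130428e-11]
[[ 0.     0.    -0.902  0.     0.     2.259]
 [ 0.     1.015 -0.     0.    -0.051  0.289]
 [ 0.     0.    -0.629  0.    -0.014  0.408]
 [-0.     1.117  0.    -0.     0.133  0.791]
 [ 0.     0.    -1.301  0.    -0.03   0.874]
 [-0.     0.769  0.     0.     0.472  1.261]
 [ 0.     0.    -0.736  0.    -0.031  0.673]
 [ 0.    -0.     1.571  0.    -0.031  1.575]]
```

```bash
cat > plan.py <<'E'
from h import *; from fk import *
th=np.load("th.npy"); np.set_printoptions(precision=3,suppress=True)
LO=np.array([-2.81,-.39,-1.27,.06,-1.19,.19,-2.82]);HI=np.array([2.81,2.02,1.25,2.57,4.33,2,2.82])
def solve(poses,seed,anchor=None):
    n=len(poses)
    def res(x):
        q=x.reshape(n,7); r=[]
        for k,(p,Q) in enumerate(poses):
            A,t=fk(th,q[k]); r+=[*(100*(t-p)),*(30*(A-Q).ravel())]
            m=np.minimum(q[k]-LO,HI-q[k]); r+=list(.3*np.clip(.15-m,0,None)/.15)
        r+=list(.15*np.diff(q,axis=0).ravel())
        if anchor is not None: r+=list(.15*(q[0]-anchor))
        return np.array(r)
    f=least_squares(res,np.tile(seed,(n,1)).ravel(),bounds=(np.tile(LO+.02,n),np.tile(HI-.02,n)),max_nfev=200)
    q=f.x.reshape(n,7); err=max(np.abs(fk(th,q[k])[1]-poses[k][0]).max() for k in range(n))
    return f.cost,err,q
E
python3 - <<'E'
from plan import *
q0=np.array(robot.get_state()["qpos"])
W=[[.53,-.17,.2],[.53,-.17,.08],[.6,-.17,.07],[.675,-.17,.06]]+[[.67,y,.06] for y in (-.13,-.09,-.05,-.01,.03,.07,.11,.15,.17)]+[[.6,.17,.08],[.53,.17,.1],[.53,.17,.2]]
out=[]
for s in (-1,):
  for seed in ([-.29,.46,.71,2.05,-1.09,.5,-.3],[.25,.37,.07,2.06,-.67,.4,-.64],[1.08,.52,-.9,2.1,1.1,.3,-2.2],[-.3,.33,.3,2.14,.4,.3,-1.7],[.3,.33,-.3,2.14,.5,.3,-1.9],[.3,.33,-.3,2.14,2.5,.3,2.3]):
    P=[tool(c,BY,s) for c in W]
    c,e,q=solve(P,seed); out.append((c,q)); print(s,seed,c,e,q[:,5].min(),np.abs(np.diff(q,axis=0)).max(0))
c,q=min(out,key=lambda o:o[0]); print(q); np.save("q.npy",q)
E
```

```text
-1 [-0.29, 0.46, 0.71, 2.05, -1.09, 0.5, -0.3] 0.033477463992967194 5.346775767056666e-05 0.2883891428555033 [0.179 0.232 0.115 0.151 0.541 0.335 0.564]
-1 [0.25, 0.37, 0.07, 2.06, -0.67, 0.4, -0.64] 0.029007237889889008 7.797214706084521e-05 0.2851297570063482 [0.191 0.285 0.127 0.151 0.504 0.363 0.516]
-1 [1.08, 0.52, -0.9, 2.1, 1.1, 0.3, -2.2] 0.028945192839588418 5.9029071704741476e-05 0.2855175772300851 [0.197 0.3   0.148 0.15  0.481 0.364 0.493]
-1 [-0.3, 0.33, 0.3, 2.14, 0.4, 0.3, -1.7] 0.028945192934595607 5.9040323093895175e-05 0.28551388003327816 [0.197 0.3   0.148 0.15  0.481 0.364 0.493]
-1 [0.3, 0.33, -0.3, 2.14, 0.5, 0.3, -1.9] 0.028945192970828582 5.904070474083145e-05 0.28551376001392986 [0.197 0.3   0.148 0.15  0.481 0.364 0.493]
-1 [0.3, 0.33, -0.3, 2.14, 2.5, 0.3, 2.3] 587.2680053496636 0.10869526327924639 0.21000000000000002 [1.033 0.2   1.31  0.13  0.097 0.47  0.   ]
[[ 1.284 -0.078 -0.819  2.165 -0.449  0.65  -0.788]
 [ 1.314  0.222 -0.967  2.293 -0.013  0.286 -1.139]
 [ 1.146  0.379 -0.917  2.166  0.468  0.315 -1.632]
 [ 0.95   0.491 -0.797  2.015  0.603  0.361 -1.778]
 [ 0.875  0.456 -0.785  2.056  0.66   0.344 -1.911]
 [ 0.78   0.432 -0.763  2.079  0.723  0.339 -2.053]
 [ 0.668  0.409 -0.724  2.095  0.772  0.338 -2.184]
 [ 0.53   0.388 -0.659  2.103  0.797  0.339 -2.294]
 [ 0.37   0.37  -0.571  2.104  0.802  0.341 -2.385]
 [ 0.211  0.361 -0.485  2.097  0.805  0.35  -2.471]
 [ 0.056  0.36  -0.402  2.083  0.802  0.366 -2.547]
 [-0.093  0.367 -0.324  2.06   0.792  0.385 -2.611]
 [-0.19   0.371 -0.256  2.047  0.76   0.389 -2.62 ]
 [-0.283  0.229 -0.21   2.184  0.708  0.388 -2.642]
 [-0.391  0.079 -0.176  2.305  0.645  0.425 -2.662]
 [-0.419 -0.083 -0.134  2.192  0.371  0.653 -2.358]]
```

```bash
cat >> plan.py <<'E'
# scraper pose relative to TCP
_p,_Q=tool(np.zeros(3),0,-1); RS=_Q.T; 
PTS=np.array([[.075,0,0],[.075,0,.04],[-.075,0,0],[-.082,0,.092],[-.14,0,.2]])
def path(qa,qb,n=9):
    for t in np.linspace(0,1,n):
        A,p=fk(th,qa+t*(qb-qa)); S=A@RS
        X=p+(PTS-GRIP)@S.T
        print(f"{t:.2f} tilt {np.degrees(np.arccos(S[2,2])):.0f} tcp",p,"minz %.3f maxx %.3f"%(X[:,2].min(),X[:,0].max()),"nose",X[0])
E
python3 - <<'E'
from plan import *
q=np.load("q.npy"); q0=np.array(robot.get_state()["qpos"])
path(q0,q[0]); print(); path(q[-1],q0)
E
```

```text
0.00 tilt 0 tcp [0.413 0.296 0.191] minz 0.123 maxx 0.456 nose [0.456 0.161 0.123]
0.12 tilt 12 tcp [0.43  0.241 0.192] minz 0.101 maxx 0.443 nose [0.405 0.116 0.101]
0.25 tilt 20 tcp [0.444 0.19  0.198] minz 0.088 maxx 0.473 nose [0.365 0.111 0.088]
0.38 tilt 25 tcp [0.457 0.14  0.208] minz 0.087 maxx 0.494 nose [0.359 0.132 0.087]
0.50 tilt 26 tcp [0.469 0.088 0.221] minz 0.098 maxx 0.503 nose [0.394 0.149 0.098]
0.62 tilt 24 tcp [0.479 0.032 0.234] minz 0.120 maxx 0.500 nose [0.46  0.138 0.12 ]
0.75 tilt 18 tcp [ 0.483 -0.03   0.248] minz 0.149 maxx 0.536 nose [0.536 0.079 0.149]
0.88 tilt 10 tcp [ 0.479 -0.098  0.259] minz 0.177 maxx 0.593 nose [ 0.593 -0.028  0.177]
1.00 tilt 0 tcp [ 0.464 -0.171  0.268] minz 0.200 maxx 0.605 nose [ 0.605 -0.168  0.2  ]

0.00 tilt 0 tcp [0.464 0.169 0.268] minz 0.200 maxx 0.605 nose [0.605 0.172 0.2  ]
0.12 tilt 18 tcp [0.461 0.185 0.256] minz 0.170 maxx 0.580 nose [0.58  0.239 0.17 ]
0.25 tilt 32 tcp [0.457 0.202 0.245] minz 0.131 maxx 0.528 nose [0.528 0.282 0.131]
0.38 tilt 42 tcp [0.452 0.218 0.235] minz 0.096 maxx 0.480 nose [0.462 0.29  0.096]
0.50 tilt 46 tcp [0.446 0.234 0.225] minz 0.077 maxx 0.491 nose [0.405 0.262 0.077]
0.62 tilt 42 tcp [0.439 0.249 0.216] minz 0.077 maxx 0.489 nose [0.374 0.215 0.077]
0.75 tilt 32 tcp [0.431 0.265 0.207] minz 0.094 maxx 0.473 nose [0.378 0.171 0.094]
0.88 tilt 18 tcp [0.423 0.281 0.199] minz 0.114 maxx 0.445 nose [0.411 0.15  0.114]
1.00 tilt 0 tcp [0.413 0.296 0.191] minz 0.123 maxx 0.456 nose [0.456 0.161 0.123]
```

```bash
python3 - <<'E'
from plan import *
q=np.load("q.npy")
for k in (0,1,2): robot.goto_joints(q[k])
p,Q=tool([.66,-.173,.068],BY,-1)
robot.move_linear(p,velocity=.1)
robot.pause(.2); s=robot.get_state(); print(s["time"],s["force"],s["qpos"],s["opening"])
r=robot.move_linear(p-[0,0,.02],velocity=.015,threshold=4)
s=robot.get_state(); print(r,s["time"],s["force"],s["ee_pos"],"sole",s["ee_pos"][2]-.068)
robot.pause(.2); s=robot.get_state(); print(s["force"],s["ee_pos"])
cv2.imwrite("pics/s2.png",robot.grab_frame("scene")[200:440,240:560,::-1].repeat(2,0).repeat(2,1))
E
```

```text
10.3083 [ 0.356 -0.074 -2.459] [ 0.986  0.455 -0.81   2.041  0.533  0.358 -1.708] 0.023571261729742686
True 11.0 [-0.137 -0.101  2.317] [ 0.594 -0.174  0.128] sole 0.0598123531784486
[1.716 0.2   3.964] [ 0.594 -0.174  0.128]
```

View pics/s2.png

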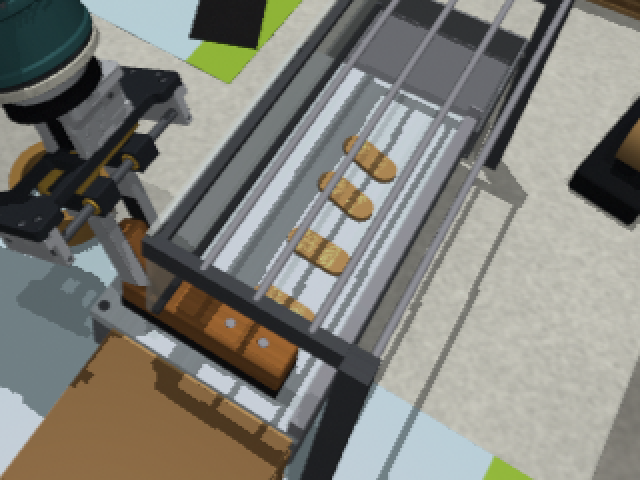

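The scraper lies flat on the bed at its right end, with its nose just short of the stop and clear of the nearest slug. It is pressing with about 6 N. Next I'll press a little more and feel for the stop.

```bash
python3 - <<'E'
from plan import *
f0=np.array([.356,-.074,-2.459]); ex=Rz(BY)[:,0]
def st(m):
    s=robot.get_state(); print(m,"%.2f"%s["time"],np.array(s["force"])-f0,s["ee_pos"]); return s
p=np.array(robot.get_state()["ee_pos"])-[0,0,.0005]
robot.move_linear(p,velocity=.01); F=st("press")
z=p[2]
for i in range(13):
    p=p+.002*ex
    r=robot.move_linear(p,velocity=.02,threshold=12)
    s=st(i)
    f=np.array(s["force"])-f0
    if r or f[0]<-14 or f[2]>22: break
E
```

```text
press 11.50 [-6.592  0.258 15.139] [ 0.594 -0.174  0.128]
0 11.75 [-6.633 -0.186 15.239] [ 0.596 -0.174  0.128]
1 12.00 [-5.167 -0.863 14.993] [ 0.598 -0.174  0.128]
2 12.25 [-5.535 -0.927 15.109] [ 0.6   -0.175  0.128]
3 12.50 [-5.638 -0.618 14.593] [ 0.602 -0.175  0.128]
4 12.75 [-5.375 -1.103 14.028] [ 0.604 -0.175  0.128]
5 13.00 [-5.584 -0.866 15.297] [ 0.606 -0.174  0.128]
6 13.25 [-5.031 -1.081 13.758] [ 0.608 -0.174  0.128]
7 13.50 [-5.47  -0.885 14.468] [ 0.61  -0.174  0.128]
8 13.75 [-5.507 -0.681 15.345] [ 0.612 -0.174  0.128]
9 14.00 [-10.247  -0.555  17.777] [ 0.614 -0.174  0.128]
10 14.25 [-19.732   0.16   24.534] [ 0.615 -0.174  0.127]
```

```bash
python3 - <<'E'
from plan import *
f0=np.array([.356,-.074,-2.459]); B=Rz(BY); ex,ey=B[:,0],B[:,1]
def st(m):
    s=robot.get_state(); f=np.array(s["force"])-f0; print(m,"%.2f"%s["time"],f,np.array(s["ee_pos"]),"%.4f"%s["opening"]); return f
robot.pause(.15); st("stop")
_,Q=tool(np.zeros(3),BY,-1)
p=np.array(robot.get_state()["ee_pos"])-.009*ex; p[2]=.1276
robot.move_linear(p,velocity=.03,frame=Q); f=st("back")
z=p[2]; y=p[1]
while p[1]<.165:
    p=p+min(.03,(.1655-p[1]))*ey
    if f[2]<7: p[2]-=.0002
    if f[2]>14: p[2]+=.0002
    r=robot.move_linear(p,velocity=.06,frame=Q,threshold=20); f=st("w")
    if r or f[2]>30: print("stopped"); break
print(robot.get_state()["qpos"])
cv2.imwrite("pics/s3.png",robot.grab_frame("scene")[120:420,300:600,::-1].repeat(2,0).repeat(2,1))
E
```

```text
stop 14.40 [-18.372  -0.382  23.767] [ 0.615 -0.174  0.127] 0.0236
back 14.88 [-4.025  0.724  5.747] [ 0.606 -0.175  0.127] 0.0237
w 15.53 [-0.444  0.172  2.216] [ 0.606 -0.144  0.127] 0.0239
w 16.18 [-0.147  2.852  4.873] [ 0.605 -0.114  0.127] 0.0238
w 16.83 [-3.188  3.164 12.809] [ 0.605 -0.084  0.127] 0.0237
w 17.48 [-2.196  2.335 10.782] [ 0.604 -0.054  0.127] 0.0238
w 18.13 [-2.006  1.058 10.333] [ 0.603 -0.024  0.127] 0.0240
w 18.78 [-2.253  0.032  9.6  ] [0.603 0.006 0.127] 0.0238
w 19.43 [-1.36   0.52  10.038] [0.602 0.036 0.127] 0.0239
w 20.08 [0.223 0.449 9.99 ] [0.601 0.066 0.127] 0.0237
w 20.73 [-1.492  0.458  9.372] [0.601 0.096 0.127] 0.0235
w 21.38 [0.148 0.748 8.937] [0.6   0.126 0.127] 0.0239
w 22.03 [-0.357  0.135  8.435] [0.6   0.155 0.127] 0.0237
w 22.35 [-0.703 -0.171  8.509] [0.599 0.166 0.127] 0.0236
[-0.052  0.382 -0.416  2.056  0.879  0.424 -2.715]
```

View pics/s3.png

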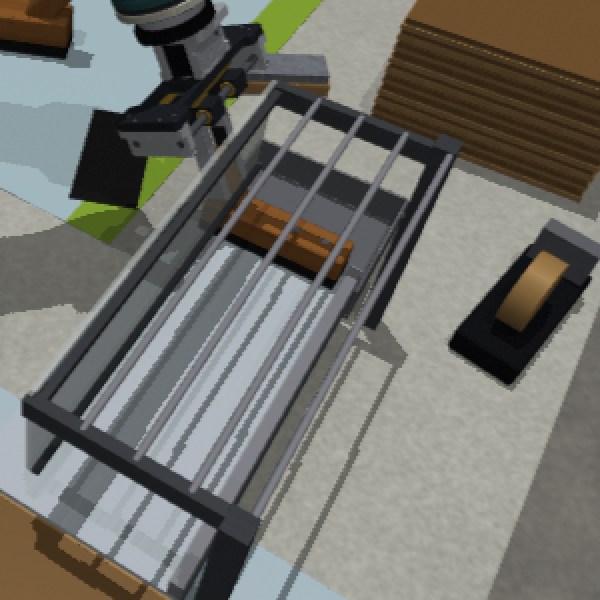

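The bed behind the scraper is clear. Before leaving I'll check the tray from above.

```bash
python3 - <<'E'
from h import *
im=robot.grab_frame("top"); cv2.imwrite("pics/t3.png",cv2.resize(im[110:220,205:325,::-1],None,fx=5,fy=5,interpolation=cv2.INTER_CUBIC))
E
```

```text
(no output)
```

View pics/t3.png

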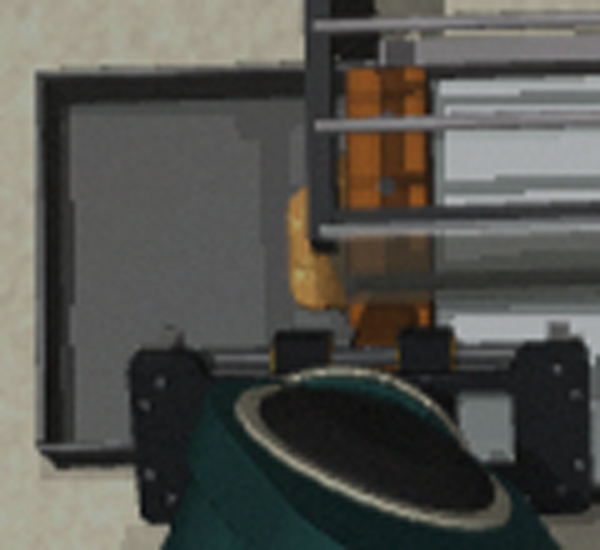

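The slugs are off the bed and lying in the tray against its bed-side wall, at about (315,250) in the crop. I'll push 5 mm more for certainty, back out, and plan the return.

```bash
python3 - <<'E'
from plan import *
B=Rz(BY); ex,ey=B[:,0],B[:,1]; _,Q=tool(np.zeros(3),BY,-1)
p=np.array(robot.get_state()["ee_pos"])
p=p+.005*ey+[0,0,.0004]; robot.move_linear(p,velocity=.03,frame=Q)
print(robot.get_state()["force"])
p=p+[0,0,.012]; robot.move_linear(p,velocity=.05)
p=p-.14*ex; robot.move_linear(p,velocity=.12)
p=p+[0,0,.13]; robot.move_linear(p,velocity=.15)
s=robot.get_state(); q1=np.array(s["qpos"]); print(s["time"],q1,s["ee_pos"])
im=robot.grab_frame("top"); cv2.imwrite("pics/t4.png",cv2.resize(im[110:310,190:390,::-1],None,fx=3,fy=3,interpolation=cv2.INTER_CUBIC))
CM=np.array([.4292,.2416,.004]); YM=-1.171
P=[tool(CM+[0,0,h],YM,-1) for h in (.2,.1,0.002)]
c,e,q=solve(P,[-.74,.4,-.22,1.8,.48,1.27,2.27]); print(c,e,q); np.save("qp.npy",q)
path(q1,q[0])
E
```

```text
[ 0.098  0.748 -1.523]
25.7917 [-0.383 -0.093 -0.171  2.198  0.363  0.656 -2.353] [0.459 0.167 0.269]
0.0014783396304773682 1.5034219634224577e-06 [[-1.08   0.283  0.157  1.778  0.37   1.348  2.486]
 [-1.075  0.399  0.154  1.871  0.378  1.151  2.412]
 [-1.073  0.547  0.155  1.921  0.395  0.965  2.337]]
0.00 tilt 0 tcp [0.459 0.167 0.269] minz 0.200 maxx 0.600 nose [0.6  0.17 0.2 ]
0.12 tilt 18 tcp [0.457 0.184 0.265] minz 0.180 maxx 0.576 nose [0.576 0.239 0.18 ]
0.25 tilt 32 tcp [0.453 0.2   0.262] minz 0.149 maxx 0.522 nose [0.522 0.283 0.149]
0.38 tilt 42 tcp [0.448 0.216 0.26 ] minz 0.122 maxx 0.478 nose [0.456 0.29  0.122]
0.50 tilt 45 tcp [0.442 0.233 0.26 ] minz 0.112 maxx 0.488 nose [0.4   0.261 0.112]
0.62 tilt 42 tcp [0.435 0.249 0.26 ] minz 0.122 maxx 0.486 nose [0.371 0.213 0.122]
0.75 tilt 32 tcp [0.426 0.267 0.263] minz 0.149 maxx 0.467 nose [0.379 0.17  0.149]
0.88 tilt 18 tcp [0.416 0.284 0.266] minz 0.180 maxx 0.436 nose [0.414 0.153 0.18 ]
1.00 tilt 0 tcp [0.404 0.302 0.272] minz 0.204 maxx 0.458 nose [0.458 0.173 0.204]
```

View pics/t4.png

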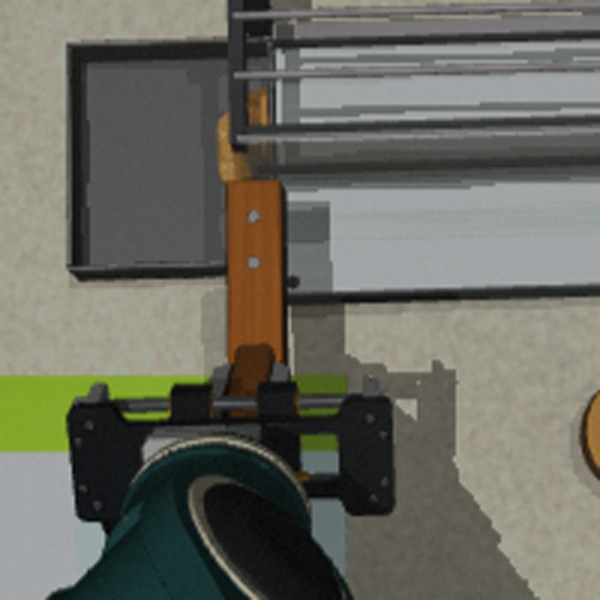

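The bed is empty and the slugs are in the tray by its bed-side wall, around (235,140) in the crop. The scraper is held straight. Now I'll take it back to the mat.

```bash
python3 - <<'E'
from plan import *
q=np.load("qp.npy"); robot.goto_joints(q[0]); robot.goto_joints(q[1])
CM=np.array([.4292,.2416,.004]); YM=-1.171
p,Q=tool(CM,YM,-1)
robot.move_linear(p+[0,0,.012],velocity=.1,frame=Q)
robot.pause(.2); f0=np.array(robot.get_state()["force"])
r=robot.move_linear(p-[0,0,.004],velocity=.02,threshold=3)
s=robot.get_state(); print(r,s["time"],np.array(s["force"])-f0,np.array(s["ee_pos"])-p)
robot.gripper_to(.06)
pp=np.array(robot.get_state()["ee_pos"]); 
robot.move_linear(pp-.12*Q[:,2],velocity=.12)
robot.goto_joints(q[0]); 
pz=np.array(robot.get_state()["ee_pos"]); q=robot.ik([.25,.5,.3],robot.get_state()["tool_rot"]); print(q)
if q is not None: robot.goto_joints(q)
robot.pause(.3)
t=robot.grab_frame("top")[110:310,190:350,::-1]; sc=robot.grab_frame("scene")[120:320,320:520,::-1]
cv2.imwrite("pics/f.png",cv2.resize(np.hstack([t,sc]),None,fx=2.2,fy=2.2,interpolation=cv2.INTER_CUBIC)); print(robot.get_state()["time"])
E
```

```text
True 32.35 [0.169 1.716 7.807] [-0.    -0.    -0.001]
[-1.336  0.45   0.024  1.47   0.271  1.603  2.185]
36.1333
```

View pics/f.png

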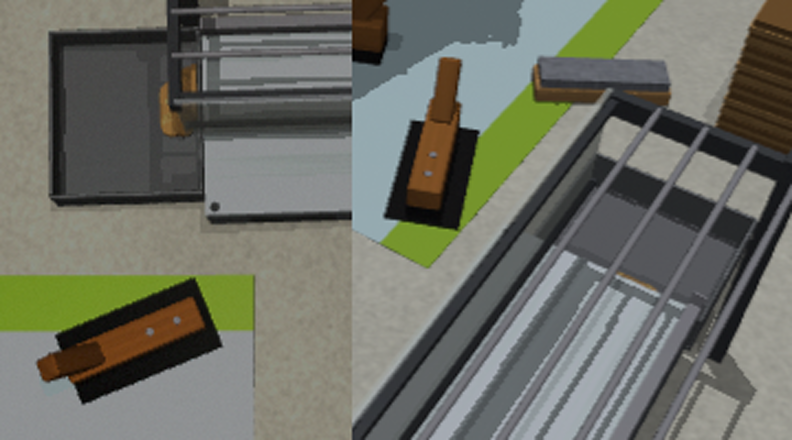

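```bash
python3 - <<'E'
from plan import *
B=lambda im: cv2.inRange(cv2.cvtColor(im,cv2.COLOR_RGB2HSV),(10,110,60),(25,255,255))
for n,(r0,r1,c0,c1) in (("scene",(232,262,430,480)),("top",(130,180,255,290))):
    m=B(robot.grab_frame(n))[r0:r1,c0:c1]; ys,xs=np.nonzero(m); print(n,len(ys),"cols",xs.min()+c0,xs.max()+c0,"rows",ys.min()+r0,ys.max()+r0)
    for y in np.unique(ys): print(y+r0,(xs[ys==y]+c0).min(),(xs[ys==y]+c0).max(),end="; ")
    print()
    if n=="scene":
        i=ys.argmin(); px=(xs[i]+c0,ys[i]+r0); lo=ys.argmax(); pl=(xs[lo]+c0,ys[lo]+r0)
        for z in (.03,.04,.045,.05,.06): print("z",z,"upper",ray(n,px,z)[:2],"lower",ray(n,pl,z)[:2])
    else:
        for px in ((xs.min()+c0,150),(xs.max()+c0,150),(xs.max()+c0,145)):
            for z in (.02,.045): print(px,z,ray(n,px,z)[:2])
E
```

```text
scene 11 cols 442 457 rows 244 251
244 442 442; 245 444 445; 246 446 447; 247 449 449; 248 451 451; 249 453 454; 250 455 455; 251 457 457; 
z 0.03 upper [0.672 0.202] lower [0.706 0.202]
z 0.04 upper [0.674 0.193] lower [0.708 0.193]
z 0.045 upper [0.675 0.188] lower [0.709 0.189]
z 0.05 upper [0.676 0.183] lower [0.71  0.184]
z 0.06 upper [0.678 0.174] lower [0.711 0.175]
top 214 cols 263 279 rows 139 171
139 277 278; 140 276 278; 141 273 278; 142 273 278; 143 273 278; 144 273 278; 145 273 278; 146 273 278; 147 273 278; 148 265 278; 149 264 278; 150 263 279; 151 263 278; 152 263 265; 153 263 265; 154 263 265; 155 263 265; 156 263 265; 157 263 265; 158 263 266; 159 263 266; 160 263 267; 161 263 270; 162 263 270; 163 263 271; 164 263 271; 165 263 272; 166 263 272; 167 263 273; 168 263 273; 169 264 273; 170 264 274; 171 266 273; 
(np.int64(263), 150) 0.02 [0.699 0.219]
(np.int64(263), 150) 0.045 [0.691 0.216]
(np.int64(279), 150) 0.02 [0.699 0.181]
(np.int64(279), 150) 0.045 [0.691 0.179]
(np.int64(279), 145) 0.02 [0.711 0.181]
(np.int64(279), 145) 0.045 [0.703 0.179]
```

The measurements agree with a slug leaning steeply on the tray's bed-side wall. Its top edge is at z ≈ 0.047, which puts its origin at about 0.036, below the rim and 10 mm inside the outline. The bed is empty and the scraper stands aligned on the mat, so I'm handing in.

```bash
python3 -c "
from rig import robot
print(robot.sign_off())"
```

```text
the job is handed in; nothing more can be done
None
```

I handed the job in at about 36 s (no verdict came back): the stop was felt under light pressure, the bed is clear with the slugs in the tray, and the scraper stands lined up on its mat; I could not see all four slugs separately in the pile, and one leans on the tray wall at about 36 mm, under the 45 mm rim.

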